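# Latch the transit stall's gate for the drive

## Task

The bottles are in the transit stall and the van is about to leave: lift the gate's latch bar out of the fork that holds the gate open, swing the gate shut, press it against its rubber buffer just far enough for the bar to pass over the keeper's lip, and let the bar drop fully home behind the lip so that the gate stays latched by itself. The keeper's head is screwed down on slotted holes and its exact setting is not known, so go by feel: press gently and never ram or force the gate or the bar against the keeper or the fork. Leave the bottles and everything else standing where they are.

Things in the scene. Friction and masses are not known exactly. Their poses are not given: they have to be found in the camera images.
- stall: Fixed bottle stall: bare-aluminium bay 126 mm wide, 84 mm high, with a grey rod gate at its mouth. Origin on the worktop, midway along the gate line; x points into the bay, y left seen from the loading side (-x), z up. The hinge pin stands at (0, +64 mm). A flat arm 30 mm wide runs from the pin to -x and carries the fork.
- gate (a joint): Gate angle, rad, about the upright hinge pin: 0 is straight across the bay's mouth, growing as it opens to the loading side; about 1.40 in the fork. At angle q the gate points from the pin along (-sin q, -cos q) in the stall's frame. Latched it reads -0.1 to +0.1. 126 mm long, 15 to 120 mm above the worktop; hinge friction 0.03 N m: it stays where it is left.
- gate_hinge (a point): Point on the hinge pin's axis, 85 mm above the worktop.
- gate_end (a point): Middle of the gate's free edge, 126 mm from the hinge pin, 60 mm above the worktop.
- latch_bar (a joint): Lift angle of the latch bar, rad: 0 fully dropped (level), 0.24 the top of its staple. Above about 0.09 it clears the fork and the lip; lying on top of the lip it reads 0.06 to 0.08. Flat steel 140 x 7 x 14 mm, its middle plane 11 mm before the gate's plane (loading side), underside 78 mm up when dropped. About 0.11 kg; it falls by itself when let go.
- bar_tip (a point): End of the latch bar, on its middle line, 144 mm from the hinge pin. The bar pivots on a bolt 14 mm from the pin, 85 mm up.
- bar_grip (a point): Centre of the bar's upright black round grip, 14 mm across, 50 mm tall; 112 mm from the hinge pin, 98 mm from and 64 mm above the bar's pivot, 149 mm above the worktop when the bar is dropped. x is square to the gate (into the bay when shut), y along it to the hinge. It moves on an arc about the pivot: 13 mm up goes with 10 mm to the hinge, clears the catches and is lift angle 0.14.
- fork: Hold-back fork, fixed on the stall's arm: two steel prongs 5 mm thick, 13 mm long, either side of an 11 mm slot, on a 10 mm post. Origin on the worktop under the slot. The dropped bar lies 9 mm deep in it. More than 15 N on it counts as forcing.
- fork_slot (a point): Middle of the fork's slot, level with the prong tops (87 mm above the worktop), 136 mm from the hinge pin.
- keeper: Keeper at the gate's closing side: fixed grey post with a steel head (lip and rubber buffer) on slotted holes. The head sits up to 12 mm to either side, along the stall's x, of its middle setting; this is not measured. Origin and axes are the stall's. More than 15 N on any part of it shifts the head and counts as forcing; after latching the buffer holds the bar against the lip.
- lip_mid (a point): Where the lip's inner edge at the top would be in the middle setting: there it just touches the dropped bar's front with the gate at 0. Square upright lip 8 mm thick (to -x of its inner face), 14 mm wide, 136 mm from the pin, top 87 mm above the worktop.
- buffer_mid (a point): Where the face of the buffer (round, 15 mm, 118 mm from the pin, 42 mm up) would be in the middle setting. It meets the gate 1.6 mm before the bar has passed the lip, gives 3 N/mm, and is solid after 4.5 mm. Felt at the lifted grip (102 mm from the pin): bar passes the lip at 6 to 7 N, is well past at 10 N, solid near 15 N.
- bottle_brown: Brown glass bottle with black cap, 62 mm across, 118 mm tall, standing in the stall. Origin at its foot.
- bottle_dropper: White dropper bottle, 48 mm across, 92 mm tall, standing in the stall. Origin at its foot.
- vial_blue: Glass vial with a blue cap, 27 mm across, 66 mm tall, standing on the worktop just beyond the keeper. Origin at its foot.
- vial_white: Glass vial with a white cap, 27 mm across, 66 mm tall, standing on the worktop beside the stall's hinge side. Origin at its foot.
- ph_meter: Yellow pocket tester lying on the worktop to the left, 36 x 186 x 23 mm. Origin under its middle.
- cup_red: Sample cup with a red lid, 62 mm across, 69 mm tall, to the left. Origin under its middle.

How it is judged:
By the outcome, as a careful person would: the job done as asked, in the order asked, and still so for the second after the job is handed in, with the robot touching nothing.
It also fails if it takes over 48 s, if anything falls off the work surface, if the arm or the gripper's body presses on something with over 40 N, if the wrist force passes 120 N, or if a joint passes its speed limit or range.

## Robot

A 7-joint arm with a two-finger parallel gripper is mounted at the origin on a cart in front of the work surface, level with it; the furniture and walls round the work are solid. World frame = base frame: x ahead of the robot, y to its left, z up, the work surface at z = 0. Lengths are in m, angles in rad, forces in N, time in s.
With the tool pointing down it reaches from about 0.425 to 0.875 m from the base axis. Payload 9.9 kg.
Tool frame: the origin (TCP) lies at the very end of the fingers, on their centre line; the grasp point (between the pads) lies 19 mm behind it; y points along the fingers, x is the direction in which the jaws open and shut, and the axes are right-handed (so a half turn about y gives the same grasp; the last joint's range is limited). The gripper opens to 85 mm and grips with 20 to 120 N. Pads are 22 mm wide; open, the fingers measure 114 mm over their backs; the gripper's body (76 mm by 85 mm) begins 54 mm behind the grasp point. The pads swing forward as they close: fully open they stand 13 mm farther back than shut.
Start: joints at [-1.393, 0.576, 0.025, 1.437, -0.015, 1.129, -0.057], TCP at [0.175, 0.652, 0.231] pointing down, gripper open.
Joint ranges: [-2.76, 2.76], [-0.34, 2.15], [-1.52, 1.57], [0.19, 2.46], [-1.09, 4.23], [0.17, 1.99], [-2.82, 2.82]. Speed limits (rad/s): [2.22, 2.22, 3.01, 3.01, 3.14, 3.14, 3.14].

## Interface

Orientations are given as a rotation vector (axis times angle).
In Python, from station import read_state, eyes, robot gives the robot as it stands. The module is installed in compiled form; this text tells all that it offers.
- The arm moves only by the tool jog_arm, never from a script. Its argument "targets" is a list that holds one entry, the list of rows, each a list of 7 numbers: the shift along the tool's x, y, z in units of 600 mm (1.0 is 600 mm), then the turn, a rotation vector about the tool's x, y, z in units of pi/4 rad (1.0 is pi/4 rad), then the opening, from -1 (shut) to 1 (fully open). In form: [[[dx, dy, dz, rx, ry, rz, gripper], ...]]. A call has 1 to 20 rows; each row is the pose to reach, as a shift and turn from the pose commanded when the call began, along the tool's axes at that moment; what a row does not reach only later rows make up. A row lasts 1/8 s, in which the tool goes at most 62.5 mm and 10.7 degrees, less where a joint would pass 70% of its speed; a pose out of reach is approached as far as the arm can. A call with a number of a shift or a turn outside -1 to 1 is refused whole. A call with a gripper value outside its range is refused whole. The fingers move at their own pace and stop on an object; the grip force is fixed at half the most. Time passes only in rows, so rows that repeat a pose let the fingers close. It gives the time, the measured TCP pose, the force and the opening at its end, in the units of the state.
- read_state(): the state, without advancing time (a new reading comes with each control period).
- eyes.snapshot(name): name is "scene" or "top" or "wrist"; returns a dict with "frame" (420x560x3 uint8, red, green, blue), "K" (3x3 intrinsics, pixels), "rvec" (rotation vector, rad) and "tvec" (3), from world to camera coordinates, as OpenCV has them; the wrist camera has in their place "tool_from_camera" (4x4, takes a point from camera to tool coordinates, whose origin is the TCP and whose axes are the tool frame's). Camera axes: x right, y down, z forward; pixel columns grow to the right and rows downward; lengths in m; the calibration is good to about 2 mm. A picture is of the moment at which its call begins: read the wrist's pose just before it. There is no depth.
- robot.sign_off(): hands the job in, once; it reports no verdict.
The state is a dict: "time": time; "joint_pos": joint angles; "dq": joint speeds; "effort": joint torques, N m; "position": TCP position; "tcp_rot": TCP orientation; "force": force on the tool from outside, world axes, zero at the start; "ft_torque": the same for the moment, N m; "opening": opening from 0.0 (shut) to 1.0 (fully open).
Only numpy, scipy, OpenCV 4.12 (cv2) and the standard library are available. Lean on these libraries where they do the work, as an engineer would, in place of code of your own. Each camera call takes 0.05 s, during which the arm holds its last target.

## Working session

There is one attempt and no reset: what is moved stays moved. The work goes in short steps, Python scripts to look and compute and a tool call to move; the robot and the scene stay as the last step left them, time stands still between calls to the robot, and variables do not carry over. Pictures are saved under pics/ and viewed, and the job is handed in when it is done.

Besides the shell and the picture viewer there is one more tool, called after "Emit:" by a JSON object that holds its "name" and its "arguments". jog_arm: Moves the arm, as the interface text tells. Shifts and turns lie within -1 to 1; 1 stands for 600 mm of shift or pi/4 rad of turn. Its arguments: {"type":"object","properties":{"targets":{"type":"array"}},"required":["targets"]}

```bash
mkdir -p pics; cat > h.py <<'E'
import numpy as np, cv2
from station import read_state, eyes, robot
def snap(n,f):
    s=eyes.snapshot(n); cv2.imwrite('pics/'+f,cv2.cvtColor(s['frame'],cv2.COLOR_RGB2BGR)); np.save('pics/'+f[:-4]+'.npy',s,allow_pickle=True); return s
def load(f): return np.load('pics/'+f+'.npy',allow_pickle=True).item()
def Rt(s,tp=None):
    if 'rvec' in s:
        return cv2.Rodrigues(np.array(s['rvec'],float))[0],np.array(s['tvec'],float).ravel()
def ray(s,uv):
    R,t=Rt(s); d=np.linalg.inv(s['K'])@np.array([uv[0],uv[1],1.]); return -R.T@t,R.T@d
def onz(s,uv,z):
    o,d=ray(s,uv); return o+d*(z-o[2])/d[2]
def tri(s1,a,s2,b):
    o1,d1=ray(s1,a);o2,d2=ray(s2,b)
    k=np.linalg.lstsq(np.c_[d1,-d2],o2-o1,rcond=None)[0]
    p,q=o1+k[0]*d1,o2+k[1]*d2
    return (p+q)/2,np.linalg.norm(p-q)
def proj(s,P):
    R,t=Rt(s); c=R@np.array(P)+t; u=s['K']@c; return u[:2]/u[2]
E
python3 - <<'E'
from h import *
print(read_state())
for n in ['scene','top','wrist']:
    s=snap(n,n+'0.png')
    if 'rvec' in s: print(n,Rt(s)[0].tolist(),(-Rt(s)[0].T@Rt(s)[1]),s['K'].tolist() if hasattr(s['K'],'tolist') else s['K'])
    else: print(s['tool_from_camera'],s['K'])
E
```

```text
{'time': 0.0, 'joint_pos': array([-1.39279617,  0.57652388,  0.02479232,  1.4379226 , -0.01494945,
        1.12901689, -0.05645792]), 'dq': array([-5.60690209e-04, -4.54448451e-04,  6.44861425e-05, -1.62447380e-03,
        7.64447820e-04, -2.12982280e-03,  9.23566233e-04]), 'effort': array([ 8.38564501e-04, -7.65766597e+01,  2.25025356e+00, -2.85966271e+01,
        1.52260083e-02,  1.29704617e-02, -7.29312205e-06]), 'position': array([0.17456461, 0.65155352, 0.2304419 ]), 'tcp_rot': array([-1.32282542, -1.0134189 ,  1.01553743]), 'force': array([0.11036106, 0.71544177, 0.29955619]), 'ft_torque': array([-0.04205062,  0.10178476, -0.00315484]), 'opening': 0.996889287317293}
scene [[0.5934995759294744, -0.804762139651557, 0.010777381638465144], [-0.5590626217191532, -0.42185896623402747, -0.7137814774876583], [0.5789708441433301, 0.41760377296117085, -0.700285549215857]] [-0.08234686 -0.56949466  0.93013573] [[481.2683870162482, 0.0, 277.5894983022311], [0.0, 481.2683870162482, 211.25873760115158], [0.0, 0.0, 1.0]]
top [[0.415262642219989, -0.9097015577960706, 0.00011713187680359449], [-0.816095066076091, -0.3725898197495193, -0.4417755870861152], [0.40192758191337774, 0.1833573068149272, -0.8971255859325614]] [ 0.097306   -0.31597165  1.17907869] [[479.693756710288, 0.0, 268.08178855639625], [0.0, 479.693756710288, 208.68561811221917], [0.0, 0.0, 1.0]]
[[ 9.99999223e-01  1.13266097e-03 -5.21422998e-04 -2.31688023e-04]
 [ 8.01408515e-04 -2.63455875e-01  9.64671115e-01 -1.42467973e-01]
 [ 9.55273365e-04 -9.64670783e-01 -2.63456578e-01  6.63304761e-02]
 [ 0.00000000e+00  0.00000000e+00  0.00000000e+00  1.00000000e+00]] [[289.75357042   0.         282.17102056]
 [  0.         289.75357042 209.98591867]
 [  0.           0.           1.        ]]
```

View pics/scene0.png

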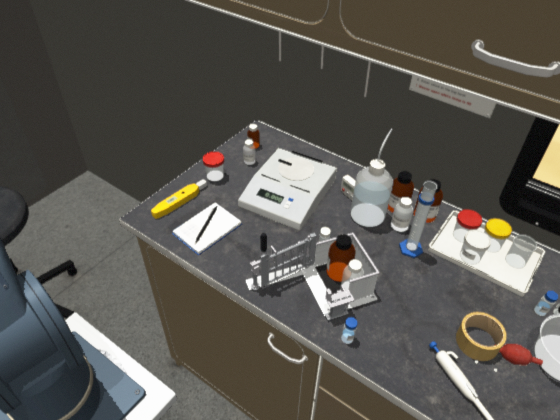

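View pics/top0.png

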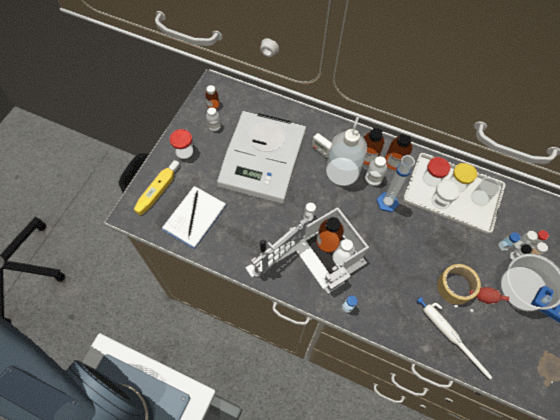

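View pics/wrist0.png

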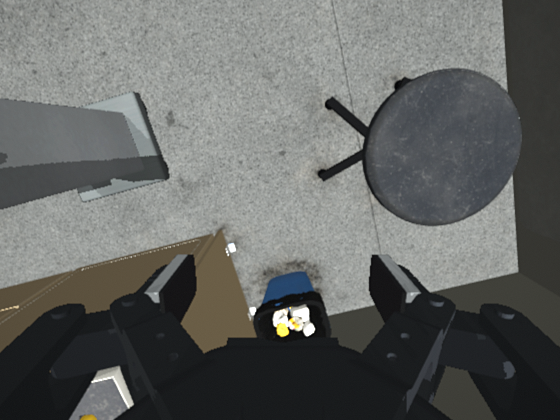

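```bash
python3 - <<'E'
from h import *
a=load('scene0')['frame'][220:350,235:395];b=load('top0')['frame'][190:320,235:395]
for n,i in (('a',a),('b',b)): cv2.imwrite(f'pics/z{n}.png',cv2.resize(i[...,::-1],None,fx=5,fy=4.6,interpolation=cv2.INTER_CUBIC) if 0 else cv2.resize(i[...,::-1],None,fx=4.6,fy=4.6,interpolation=cv2.INTER_CUBIC))
E
```

```text
(no output)
```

View pics/za.png

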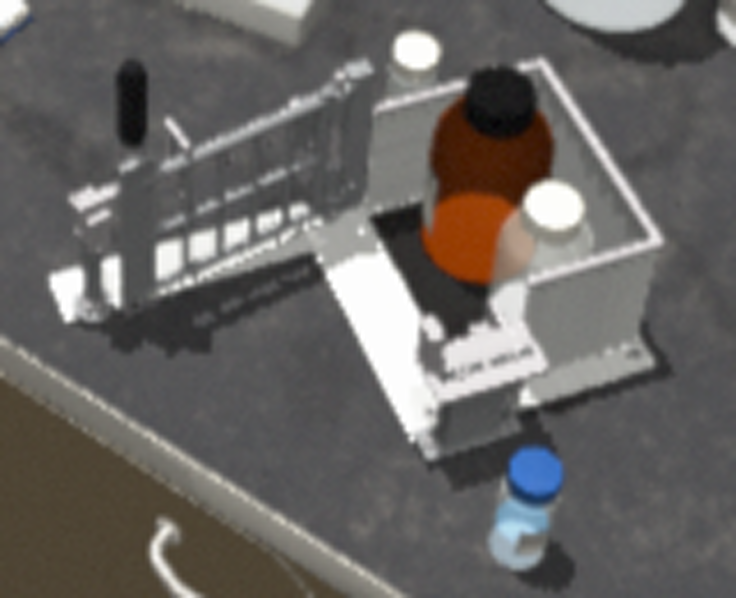

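View pics/zb.png

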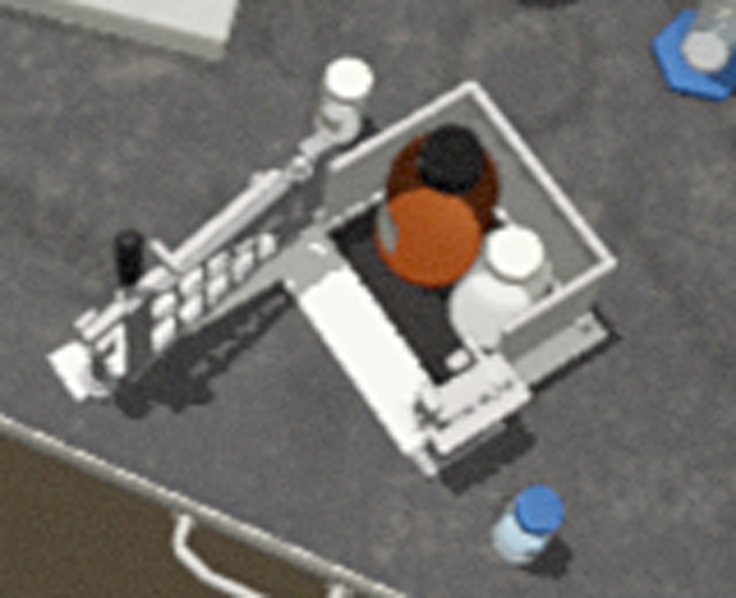

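```bash
python3 - <<'E'
from h import *
S=load('scene0');T=load('top0')
def A(x,y): return (235+(x+.5)/4.6-.5,220+(y+.5)/4.6-.5)
def B(x,y): return (235+(x+.5)/4.6-.5,190+(y+.5)/4.6-.5)
for n,a,b in [('backL',(542,62),(472,85)),('backR',(660,240),(612,262)),('griptop',(131,66),(129,238)),('gripbot',(132,138),(131,278)),('hingetop',(357,70),(322,137)),('plateR-nearcorner',(428,455),(430,470)),('armcornerouter',(50,278),(52,358)),('bluecap',(536,468),(540,507)),('whitecap',(417,50),(350,80)), ('bay right front top',(528,285),(512,330))]:
    p,e=tri(S,A(*a),T,B(*b)); print(n,p.round(4),'err',round(e,4), 'px', A(*a),B(*b))
E
```

```text
backL [ 0.6631 -0.2527  0.0851] err 0.0028 px (352.4347826086956, 233.08695652173913) (337.2173913043478, 208.08695652173913)
backR [ 0.5958 -0.3578  0.0844] err 0.0023 px (378.0869565217391, 271.7826086956522) (367.6521739130435, 246.56521739130434)
griptop [ 0.4687 -0.1337  0.1726] err 0.0014 px (263.0869565217391, 233.95652173913044) (262.6521739130435, 241.34782608695653)
gripbot [ 0.4669 -0.1351  0.1242] err 0.0014 px (263.30434782608694, 249.6086956521739) (263.0869565217391, 250.04347826086956)
hingetop [ 0.5881 -0.1892  0.1037] err 0.0041 px (312.2173913043478, 234.82608695652175) (304.60869565217394, 219.3913043478261)
plateR-nearcorner [ 0.4751 -0.3101  0.0028] err 0.0006 px (327.6521739130435, 318.5217391304348) (328.0869565217391, 291.7826086956522)
armcornerouter [ 0.4478 -0.0941  0.0024] err 0.0017 px (245.47826086956522, 280.04347826086956) (245.91304347826087, 267.4347826086956)
bluecap [ 0.4613 -0.3697  0.0639] err 0.0021 px (351.1304347826087, 321.3478260869565) (352.0, 299.82608695652175)
whitecap [ 0.6469 -0.1878  0.0666] err 0.0024 px (325.2608695652174, 230.47826086956522) (310.69565217391306, 207.0)
bay right front top [ 0.5367 -0.3212  0.0828] err 0.0021 px (349.3913043478261, 281.5652173913044) (345.9130434782609, 261.3478260869565)
```

```bash
python3 - <<'E'
from h import *
S=load('scene0');T=load('top0')
def A(x,y): return (235+(x+.5)/4.6-.5,220+(y+.5)/4.6-.5)
def B(x,y): return (235+(x+.5)/4.6-.5,190+(y+.5)/4.6-.5)
c=[]
for s,(u0,u1,v0,v1) in ((S,(255,271,228,258)),(T,(255,271,236,256))):
    f=s['frame'].astype(int); m=np.zeros(f.shape[:2],bool); m[v0:v1,u0:u1]=f[v0:v1,u0:u1].max(2)<28
    ys,xs=np.nonzero(m); print(len(xs),xs.min(),xs.max(),ys.min(),ys.max()); c.append((xs.mean(),ys.mean()))
print(c,tri(S,c[0],T,c[1]))
for n,a,b in [('st1',(170,122),(157,245)),('st2',(186,143),(178,268))]: print(n,tri(S,A(*a),T,B(*b)))
R=cv2.Rodrigues(read_state()['tcp_rot'])[0]; print(R)
yaw=np.radians(-32.5); x=np.array([np.cos(yaw),np.sin(yaw)]); y=np.array([-x[1],x[0]])
q=1.4; d=-np.sin(q)*x-np.cos(q)*y; print('gate dir',d,np.degrees(np.arctan2(d[1],d[0])),'shut',np.degrees(np.arctan2(-y[1],-y[0])))
E
```

```text
59 261 265 236 250
24 261 264 244 251
[(np.float64(263.4237288135593), np.float64(242.6949152542373)), (np.float64(262.5416666666667), np.float64(247.54166666666666))] (array([ 0.46371513, -0.13676523,  0.15065229]), np.float64(0.0038287667018068842))
st1 (array([ 0.49286592, -0.13820961,  0.11431609]), np.float64(0.0018734831194215172))
st2 (array([ 0.48482843, -0.15384418,  0.11690986]), np.float64(0.0020105333493035046))
[[ 2.58799877e-01 -2.72502678e-04 -9.65930924e-01]
 [ 9.65930114e-01 -1.25222793e-03  2.58800014e-01]
 [-1.28008938e-03 -9.99999179e-01 -6.08578915e-05]]
gate dir [-0.92244315  0.38613292] 157.28590868168476 shut -122.50000000000001
```

```bash
cat >> h.py <<'E'
from scipy.spatial.transform import Rotation as Ro
def rel(p,az,tilt=None,st=None):
    """row numbers to reach TCP p with tool x at azimuth az(deg), y down"""
    st=st or read_state(); R0=Ro.from_rotvec(st['tcp_rot'])
    a=np.radians(az); X=np.array([np.cos(a),np.sin(a),0]);Y=np.array([0,0,-1.]);R1=Ro.from_matrix(np.c_[X,Y,np.cross(X,Y)])
    if tilt is not None: R1=Ro.from_rotvec(tilt)*R1
    return np.r_[R0.inv().apply(np.array(p)-st['position'])/.6,(R0.inv()*R1).as_rotvec()/(np.pi/4)].round(4)
def st():
    s=read_state(); R=cv2.Rodrigues(s['tcp_rot'])[0]
    print(round(s['time'],2),'pos',s['position'].round(4),'az',np.degrees(np.arctan2(R[1,0],R[0,0])).round(2),'y',R[:,1].round(3),'F',s['force'].round(2),'T',s['ft_torque'].round(2),'op',round(s['opening'],3),'q',s['joint_pos'].round(3)); return s
E
python3 - <<'E'
from h import *
print(rel((.42,.30,.29),32)); print(rel((.455,.05,.29),32))
E
```

```text
[-4.604e-01 -9.830e-02 -5.467e-01  7.000e-04  9.556e-01 -1.500e-03]
[-8.478e-01 -9.780e-02 -7.109e-01  7.000e-04  9.556e-01 -1.500e-03]
```

Emit:
{"name": "jog_arm", "arguments": {"targets": [[[-0.1,-0.05,-0.12,0,0.24,0,1],[-0.2,-0.098,-0.24,0,0.46,0,1],[-0.3,-0.098,-0.38,0,0.7,0,1],[-0.46,-0.098,-0.547,0,0.95,0,1],[-0.46,-0.098,-0.547,0,0.95,0,1],[-0.46,-0.098,-0.547,0,0.95,0,1],[-0.65,-0.098,-0.63,0,0.95,0,1],[-0.848,-0.098,-0.71,0,0.95,0,1],[-0.848,-0.098,-0.71,0,0.95,0,1],[-0.848,-0.098,-0.71,0,0.95,0,1],[-0.848,-0.098,-0.71,0,0.95,0,1]]]}}

```text
time: 1.52
position: [0.4545, 0.0481, 0.2903]
tcp_rot: [-1.525, -0.441, 0.441]
force: [1.2, 0.3, 0.2]
opening: 0.997
```

```bash
python3 - <<'E'
from h import *
st()
print(rel((.466,-.135,.26),-22.7))
E
```

```text
1.52 pos [0.4545 0.0481 0.2903] az 32.24 y [ 0.  0. -1.] F [1.25 0.26 0.17] T [ 0.04 -0.1  -0.02] op 0.997 q [-0.559  0.208  0.436  1.899 -0.101  1.056  0.481]
[-1.4660e-01  5.0400e-02 -2.6840e-01 -2.0000e-04  1.2209e+00  5.0000e-04]
```

Emit:
{"name": "jog_arm", "arguments": {"targets": [[[-0.06,0.02,-0.1,0,0.23,0,1],[-0.1,0.03,-0.2,0,0.46,0,1],[-0.147,0.05,-0.268,0,0.69,0,1],[-0.147,0.05,-0.268,0,0.9,0,1],[-0.147,0.05,-0.268,0,1.0,0,1],[-0.147,0.05,-0.268,0,1.0,0,1]]]}}

```text
time: 2.28
position: [0.4656, -0.1328, 0.2599]
tcp_rot: [-1.564, 0.175, -0.174]
force: [-0.3, -0.0, -0.0]
opening: 1.003
```

Emit:
{"name": "jog_arm", "arguments": {"targets": [[[0,0,0,0,0.22,0,1],[0,0,0,0,0.22,0,1],[0,0,0,0,0.22,0,1]]]}}

```text
time: 2.65
position: [0.4657, -0.1326, 0.2601]
tcp_rot: [-1.549, 0.306, -0.306]
force: [0.3, 0.1, -0.0]
opening: 1.0
```

```bash
python3 - <<'E'
from h import *
st()
s=snap('wrist','w1.png')
E
```

```text
2.65 pos [ 0.4657 -0.1326  0.2601] az -22.37 y [ 0. -0. -1.] F [ 0.25  0.07 -0.05] T [-0.02 -0.02  0.01] op 1.0 q [-0.349  0.328  0.722  1.896 -0.254  1.01   0.093]
```

View pics/w1.png

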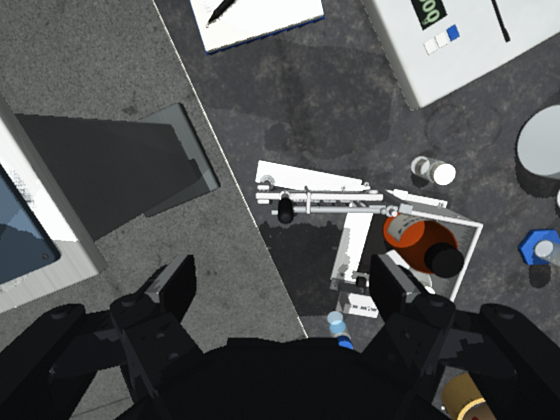

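```bash
cat >> h.py <<'E'
def wray(s,uv,stt):
    R=cv2.Rodrigues(stt['tcp_rot'])[0]; M=np.array(s['tool_from_camera']); d=np.linalg.inv(s['K'])@np.array([uv[0],uv[1],1.])
    return stt['position']+R@M[:3,3], R@M[:3,:3]@d
def wz(s,uv,stt,z):
    o,d=wray(s,uv,stt); return o+d*(z-o[2])/d[2]
E
python3 - <<'E'
from h import *
i=load('w1')['frame'][150:280,240:400]
cv2.imwrite('pics/w1z.png',cv2.resize(i[...,::-1],None,fx=4.6,fy=4.6,interpolation=cv2.INTER_CUBIC))
E
```

```text
(no output)
```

View pics/w1z.png

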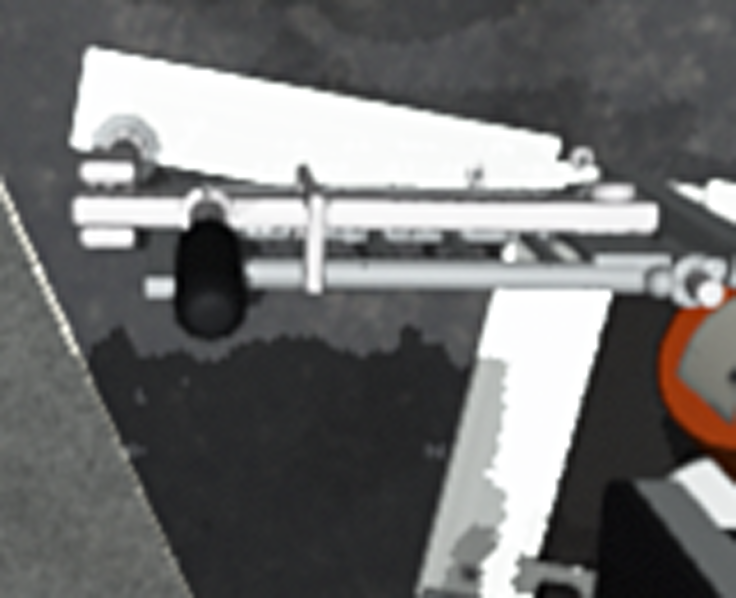

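```bash
python3 - <<'E'
from h import *
s=load('w1');q=read_state()
W=lambda x,y:(240+(x+.5)/4.6-.5,150+(y+.5)/4.6-.5)
a=wz(s,W(75,211),q,.092);b=wz(s,W(657,217),q,.092)
print(a,b,np.linalg.norm(a-b)); d=(a-b)/np.linalg.norm(a-b); print(d,np.degrees(np.arctan2(d[1],d[0])))
print('grip top',wz(s,W(209,305),q,.174),'neck',wz(s,W(208,213),q,.110))
print('hinge top',[wz(s,W(709,293),q,z) for z in(.12,.124)], wz(s,W(697,275),q,.12))
n=np.array([-d[1],d[0],0])
# hinge from bar: tip 144 mm from the pin, gate plane 11mm to -n or +n side
ex=np.array([-d[1],d[0]]); print(ex)
tip=a[:2]
for sg in(1,-1):
    print('hinge',tip-.144*d[:2]+sg*.011*ex,'grip',tip-.032*d[:2])
E
```

```text
[ 0.43873381 -0.12377697  0.092     ] [ 0.56658435 -0.17798638  0.092     ] 0.13886835753081594
[-0.92066     0.39036542  0.        ] 157.0227610728648
grip top [ 0.46778747 -0.13482076  0.174     ] neck [ 0.46920185 -0.1325343   0.11      ]
hinge top [array([ 0.56530399, -0.18921706,  0.12      ]), array([ 0.56425339, -0.18755028,  0.124     ])] [ 0.56404374 -0.18425039  0.12      ]
[-0.39036542 -0.92066   ]
hinge [ 0.56701483 -0.19011685] grip [ 0.46819493 -0.13626866]
hinge [ 0.57560287 -0.16986233] grip [ 0.46819493 -0.13626866]
```

```bash
python3 - <<'E'
from h import *
print(rel((.468,-.1352,.132),-23))
E
```

```text
[ 5.100e-03  2.136e-01 -2.600e-03 -1.000e-04  1.300e-02  1.000e-04]
```

Emit:
{"name": "jog_arm", "arguments": {"targets": [[[0.0051,0.07,-0.0026,0,0.013,0,1],[0.0051,0.13,-0.0026,0,0.013,0,0.2],[0.0051,0.18,-0.0026,0,0.013,0,-0.2],[0.0051,0.2136,-0.0026,0,0.013,0,-0.3],[0.0051,0.2136,-0.0026,0,0.013,0,-0.3],[0.0051,0.2136,-0.0026,0,0.013,0,-0.3]]]}}

```text
time: 3.45
position: [0.4683, -0.1357, 0.1326]
tcp_rot: [-1.547, 0.317, -0.318]
force: [-0.3, 0.2, 0.3]
opening: 0.351
```

```bash
python3 - <<'E'
from h import *
st()
s=snap('wrist','w2.png')
E
```

```text
3.45 pos [ 0.4683 -0.1357  0.1326] az -23.18 y [ 0.001 -0.    -1.   ] F [-0.33  0.17  0.26] T [-0.04  0.04 -0.03] op 0.351 q [-0.224  0.496  0.6    2.062 -0.428  0.705  0.248]
```

View pics/w2.png

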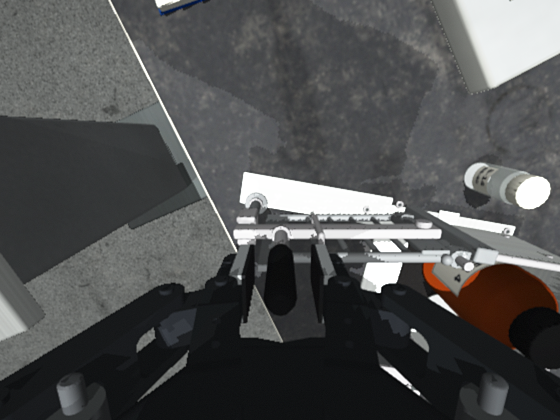

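The grip (about pixel 281,275) sits midway between the two pads, with the fork and bar visible beyond it at row 235. Closing.

Emit:
{"name": "jog_arm", "arguments": {"targets": [[[0,0,0,0,0,0,-0.6],[0,0,0,0,0,0,-0.7],[0,0,0,0,0,0,-1],[0,0,0,0,0,0,-1],[0,0,0,0,0,0,-1]]]}}

```text
time: 4.12
position: [0.4675, -0.135, 0.1327]
tcp_rot: [-1.546, 0.318, -0.318]
force: [-3.5, 2.6, 7.6]
opening: 0.148
```

```bash
python3 - <<'E'
from h import *
st()
s=snap('wrist','w3.png')
E
```

```text
4.12 pos [ 0.4675 -0.135   0.1327] az -23.22 y [ 0.     0.001 -1.   ] F [-3.49  2.56  7.64] T [0.45 0.8  0.  ] op 0.148 q [-0.224  0.496  0.6    2.063 -0.429  0.706  0.247]
```

View pics/w3.png

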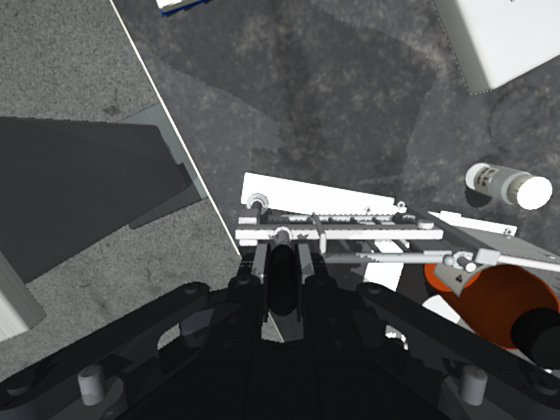

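Emit:
{"name": "jog_arm", "arguments": {"targets": [[[0.003,-0.0056,0,0,0,0.045,-1],[0.006,-0.0112,0,0,0,0.089,-1],[0.01,-0.0175,0,0,0,0.14,-1],[0.0137,-0.0235,0,0,0,0.191,-1],[0.0137,-0.0235,0,0,0,0.191,-1],[0.0137,-0.0235,0,0,0,0.191,-1]]]}}

```text
time: 4.92
position: [0.4749, -0.1382, 0.1466]
tcp_rot: [-1.513, 0.432, -0.199]
force: [-4.2, 2.2, 5.3]
opening: 0.15
```

```bash
python3 - <<'E'
from h import *
st()
s=snap('wrist','w4.png')
s=snap('scene','s4.png')
i=s['frame'][220:320,235:395]; cv2.imwrite('pics/s4z.png',cv2.resize(i[...,::-1],None,fx=4.6,fy=4.6,interpolation=cv2.INTER_CUBIC))
E
```

```text
4.92 pos [ 0.4749 -0.1382  0.1466] az -23.21 y [-0.138  0.06  -0.989] F [-4.2   2.25  5.25] T [ 0.36  0.58 -0.06] op 0.15 q [-0.183  0.563  0.609  1.901 -0.389  0.959  0.225]
```

View pics/w4.png

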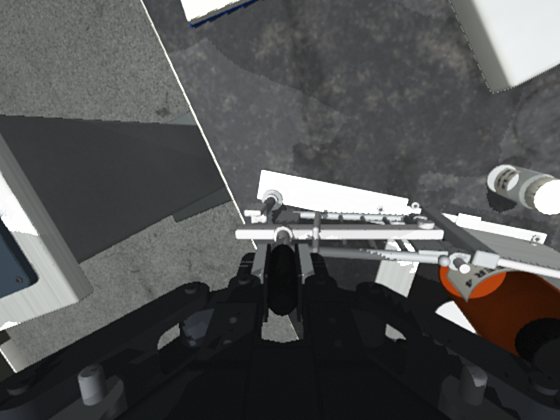

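View pics/s4z.png

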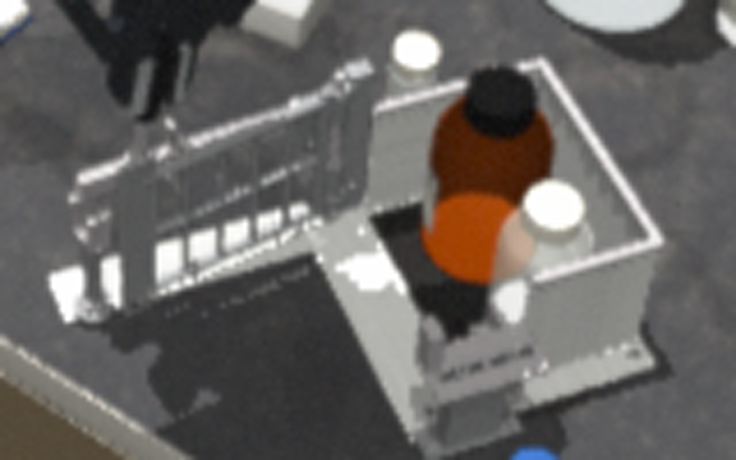

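```bash
cat >> h.py <<'E'
HZ=np.array([.567,-.190])
def swing(degs,dr=0):
    s=read_state(); R0=Ro.from_rotvec(s['tcp_rot']); p=s['position']
    for a in degs:
        Q=Ro.from_euler('z',a,degrees=True); h=np.r_[HZ,0]
        n=h+Q.apply(p-h)
        u=n[:2]-HZ; n[:2]+=dr*u/np.linalg.norm(u)
        print(a,np.r_[R0.inv().apply(n-p)/.6,(R0.inv()*Q*R0).as_rotvec()/(np.pi/4)].round(4).tolist())
E
python3 - <<'E'
from h import *
swing([2,5,10,15,20,25,30,35,40])
E
```

```text
2 [-0.0005, 0.0001, -0.0061, -0.0067, -0.0439, 0.0]
5 [-0.001, 0.0001, -0.0153, -0.0167, -0.1098, 0.0001]
10 [-0.0006, 0.0001, -0.0307, -0.0334, -0.2197, 0.0001]
15 [0.0011, -0.0002, -0.046, -0.0501, -0.3295, 0.0002]
20 [0.0041, -0.0007, -0.0611, -0.0669, -0.4394, 0.0003]
25 [0.0083, -0.0013, -0.0758, -0.0836, -0.5492, 0.0004]
30 [0.0139, -0.0022, -0.0901, -0.1003, -0.6591, 0.0004]
35 [0.0206, -0.0032, -0.1039, -0.117, -0.7689, 0.0005]
40 [0.0285, -0.0044, -0.117, -0.1337, -0.8788, 0.0006]
```

First a 5° check move, watching force.

Emit:
{"name": "jog_arm", "arguments": {"targets": [[[-0.0005,0.0001,-0.0061,-0.0067,-0.044,0,-1],[-0.001,0.0001,-0.0153,-0.0167,-0.11,0,-1],[-0.0006,0.0001,-0.0307,-0.0334,-0.22,0,-1]]]}}

```text
time: 5.4
position: [0.4671, -0.155, 0.1466]
tcp_rot: [-1.542, 0.296, -0.06]
force: [-4.8, 1.8, 4.9]
opening: 0.146
```

```bash
python3 - <<'E'
from h import *
s=st()
u=s['position'][:2]-HZ; print(np.linalg.norm(u),np.degrees(np.arctan2(u[1],u[0])))
swing([5,10,15,20,25,30,35,40])
E
```

```text
5.4 pos [ 0.4671 -0.155   0.1466] az -13.05 y [-0.147  0.035 -0.989] F [-4.82  1.84  4.91] T [0.39 0.5  0.02] op 0.146 q [-0.146  0.551  0.571  1.906 -0.33   0.941  0.369]
0.10580967304597454 160.7054305709217
5 [-0.001, 0.0001, -0.0154, -0.0167, -0.1098, 0.0001]
10 [-0.0007, 0.0001, -0.0307, -0.0335, -0.2197, 0.0001]
15 [0.001, -0.0002, -0.046, -0.0502, -0.3295, 0.0002]
20 [0.004, -0.0006, -0.0611, -0.0669, -0.4394, 0.0003]
25 [0.0082, -0.0013, -0.0759, -0.0836, -0.5492, 0.0003]
30 [0.0137, -0.0021, -0.0902, -0.1004, -0.6591, 0.0004]
35 [0.0205, -0.0032, -0.104, -0.1171, -0.7689, 0.0005]
40 [0.0284, -0.0044, -0.1172, -0.1338, -0.8788, 0.0005]
```

Emit:
{"name": "jog_arm", "arguments": {"targets": [[[-0.001,0.0001,-0.0154,-0.0167,-0.11,0,-1],[-0.0007,0.0001,-0.0307,-0.0335,-0.22,0,-1],[0.001,-0.0002,-0.046,-0.05,-0.33,0,-1],[0.004,-0.0006,-0.0611,-0.067,-0.439,0,-1],[0.0082,-0.0013,-0.0759,-0.0836,-0.549,0,-1],[0.0137,-0.0021,-0.0902,-0.1,-0.659,0,-1],[0.0205,-0.0032,-0.104,-0.117,-0.769,0,-1],[0.0284,-0.0044,-0.1172,-0.134,-0.879,0,-1],[0.0284,-0.0044,-0.1172,-0.134,-0.879,0,-1]]]}}

```text
time: 6.52
position: [0.4684, -0.2281, 0.1466]
tcp_rot: [-1.573, -0.251, 0.483]
force: [-3.0, 0.2, 3.7]
opening: 0.147
```

```bash
python3 - <<'E'
from h import *
s=st()
u=s['position'][:2]-HZ; print(np.linalg.norm(u),np.degrees(np.arctan2(u[1],u[0])))
swing([5,10,14,17])
w=snap('wrist','w5.png')
E
```

```text
6.53 pos [ 0.4684 -0.2281  0.1466] az 26.74 y [-0.133 -0.068 -0.989] F [-3.01  0.24  3.7 ] T [0.23 0.26 0.11] op 0.147 q [ 0.019  0.531  0.412  1.881 -0.118  0.869  0.938]
0.10567284347743662 -158.8628080333085
5 [-0.0008, 0.0001, -0.0153, -0.0166, -0.1099, -0.0001]
10 [-0.0003, 0.0001, -0.0307, -0.0332, -0.2197, -0.0003]
14 [0.001, -0.0001, -0.0429, -0.0465, -0.3076, -0.0004]
17 [0.0026, -0.0003, -0.052, -0.0565, -0.3735, -0.0004]
```

View pics/w5.png

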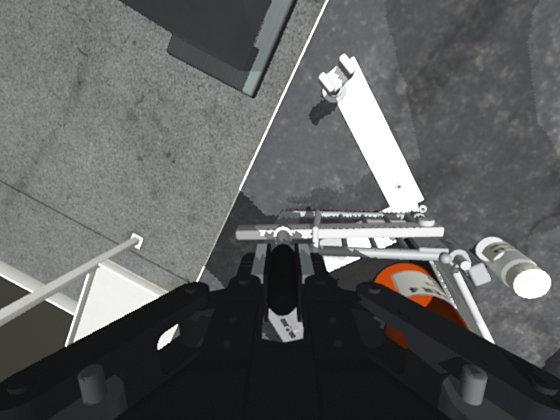

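Emit:
{"name": "jog_arm", "arguments": {"targets": [[[-0.0008,0.0001,-0.0153,-0.0166,-0.11,0,-1],[-0.0003,0.0001,-0.0307,-0.0332,-0.22,0,-1],[0.001,-0.0001,-0.0429,-0.0465,-0.308,0,-1],[0.0026,-0.0003,-0.052,-0.0565,-0.3735,0,-1],[0.0026,-0.0003,-0.052,-0.0565,-0.3735,0,-1]]]}}

```text
time: 7.2
position: [0.4838, -0.2551, 0.1464]
tcp_rot: [-1.542, -0.487, 0.712]
force: [-3.3, -0.9, 6.2]
opening: 0.15
```

```bash
cat >> h.py <<'E'
EX=np.array([np.cos(np.radians(-32.8)),np.sin(np.radians(-32.8))]); EY=np.array([-EX[1],EX[0]])
def rep():
    s=st(); u=s['position'][:2]-HZ; f=s['force'][:2]
    R=cv2.Rodrigues(s['tcp_rot'])[0]; az=np.degrees(np.arctan2(R[1,0],R[0,0])); q=57.2-az
    x=np.array([np.cos(np.radians(az-90)),np.sin(np.radians(az-90))]); d=np.array([-x[1],x[0]])
    print('r',np.linalg.norm(u).round(4),'along ex',(u@EX).round(4),'q(tool)',q.round(2),'Fpush_ex',(-f@x).round(2),'F_hinge-ward',(f@d).round(2),'Fz',s['force'][2].round(2))
E
python3 - <<'E'
from h import *
rep(); swing([2,4,6])
w=snap('scene','s6.png')
i=w['frame'][220:330,275:415]; cv2.imwrite('pics/s6z.png',cv2.resize(i[...,::-1],None,fx=5,fy=5,interpolation=cv2.INTER_CUBIC))
E
```

```text
7.2 pos [ 0.4838 -0.2551  0.1464] az 43.66 y [-0.108 -0.104 -0.989] F [-3.34 -0.95  6.21] T [0.15 0.33 0.11] op 0.15 q [ 0.091  0.534  0.336  1.851 -0.041  0.842  1.179]
r 0.1056 along ex -0.0347 q(tool) 13.54 Fpush_ex 1.62 F_hinge-ward -3.08 Fz 6.21
2 [-0.0005, 0.0001, -0.0061, -0.0067, -0.0439, -0.0]
4 [-0.0008, 0.0001, -0.0123, -0.0134, -0.0879, -0.0001]
6 [-0.0008, 0.0001, -0.0184, -0.02, -0.1318, -0.0001]
```

View pics/s6z.png

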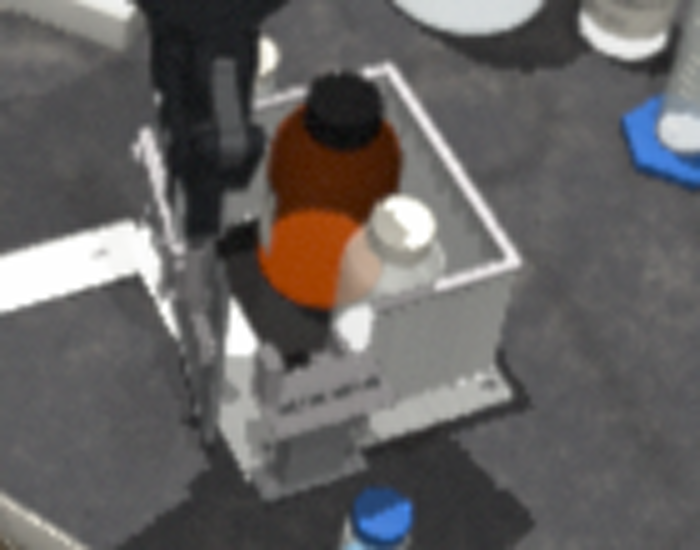

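Emit:
{"name": "jog_arm", "arguments": {"targets": [[[-0.0005,0.0001,-0.0061,-0.0067,-0.0439,0,-1],[-0.0008,0.0001,-0.0123,-0.0134,-0.0879,0,-1],[-0.0008,0.0001,-0.0184,-0.02,-0.1318,0,-1],[-0.0008,0.0001,-0.0184,-0.02,-0.1318,0,-1]]]}}

```text
time: 7.75
position: [0.491, -0.2633, 0.1464]
tcp_rot: [-1.525, -0.57, 0.792]
force: [-3.6, -0.1, 5.6]
opening: 0.144
```

```bash
python3 - <<'E'
from h import *
rep(); swing([.5,1,1.5,2])
E
```

```text
7.75 pos [ 0.491  -0.2633  0.1464] az 49.64 y [-0.097 -0.115 -0.989] F [-3.58 -0.08  5.62] T [0.16 0.35 0.15] op 0.144 q [ 0.115  0.537  0.308  1.839 -0.017  0.834  1.264]
r 0.1056 along ex -0.0241 q(tool) 7.56 Fpush_ex 2.68 F_hinge-ward -2.38 Fz 5.62
0.5 [-0.0001, 0.0, -0.0015, -0.0017, -0.011, -0.0]
1 [-0.0003, 0.0, -0.0031, -0.0033, -0.022, -0.0]
1.5 [-0.0004, 0.0001, -0.0046, -0.005, -0.033, -0.0]
2 [-0.0005, 0.0001, -0.0061, -0.0067, -0.0439, -0.0]
```

Emit:
{"name": "jog_arm", "arguments": {"targets": [[[-0.0001,0,-0.0015,-0.0017,-0.011,0,-1],[-0.0003,0,-0.0031,-0.0033,-0.022,0,-1],[-0.0003,0,-0.0031,-0.0033,-0.022,0,-1]]]}}

```text
time: 8.12
position: [0.4923, -0.2645, 0.1464]
tcp_rot: [-1.522, -0.584, 0.806]
force: [-3.4, -0.5, 6.0]
opening: 0.149
```

```bash
python3 - <<'E'
from h import *
rep()
E
```

```text
8.12 pos [ 0.4923 -0.2645  0.1464] az 50.62 y [-0.095 -0.117 -0.989] F [-3.35 -0.55  5.96] T [0.18 0.4  0.18] op 0.149 q [ 0.119  0.537  0.304  1.837 -0.013  0.832  1.278]
r 0.1055 along ex -0.0224 q(tool) 6.58 Fpush_ex 2.24 F_hinge-ward -2.55 Fz 5.96
```

Emit:
{"name": "jog_arm", "arguments": {"targets": [[[-0.0001,0,-0.0015,-0.0017,-0.011,0,-1],[-0.0003,0,-0.0031,-0.0033,-0.022,0,-1],[-0.0003,0,-0.0031,-0.0033,-0.022,0,-1]]]}}

```text
time: 8.5
position: [0.4936, -0.2659, 0.1464]
tcp_rot: [-1.519, -0.598, 0.819]
force: [-3.2, 0.3, 4.3]
opening: 0.148
```

```bash
python3 - <<'E'
from h import *
rep()
E
```

```text
8.5 pos [ 0.4936 -0.2659  0.1464] az 51.63 y [-0.093 -0.118 -0.989] F [-3.23  0.32  4.35] T [0.22 0.4  0.16] op 0.148 q [ 0.123  0.538  0.299  1.835 -0.009  0.831  1.292]
r 0.1055 along ex -0.0206 q(tool) 5.57 Fpush_ex 2.74 F_hinge-ward -1.76 Fz 4.35
```

Emit:
{"name": "jog_arm", "arguments": {"targets": [[[-0.0001,0,-0.0015,-0.0017,-0.011,0,-1],[-0.0003,0,-0.0031,-0.0033,-0.022,0,-1],[-0.0003,0,-0.0031,-0.0033,-0.022,0,-1]]]}}

```text
time: 8.88
position: [0.495, -0.2671, 0.1464]
tcp_rot: [-1.515, -0.612, 0.833]
force: [-2.3, -0.6, 4.6]
opening: 0.146
```

```bash
python3 - <<'E'
from h import *
rep()
E
```

```text
8.88 pos [ 0.495  -0.2671  0.1464] az 52.65 y [-0.091 -0.12  -0.989] F [-2.26 -0.65  4.63] T [0.2  0.45 0.16] op 0.146 q [ 0.127  0.538  0.294  1.832 -0.004  0.83   1.307]
r 0.1055 along ex -0.0187 q(tool) 4.55 Fpush_ex 1.4 F_hinge-ward -1.89 Fz 4.63
```

Emit:
{"name": "jog_arm", "arguments": {"targets": [[[-0.0001,0,-0.0015,-0.0017,-0.011,0,-1],[-0.0003,0,-0.0031,-0.0033,-0.022,0,-1],[-0.0003,0,-0.0031,-0.0033,-0.022,0,-1]]]}}

```text
time: 9.25
position: [0.4964, -0.2684, 0.1464]
tcp_rot: [-1.512, -0.627, 0.846]
force: [-3.5, -0.7, 5.0]
opening: 0.153
```

```bash
python3 - <<'E'
from h import *
rep()
E
```

```text
9.25 pos [ 0.4964 -0.2684  0.1464] az 53.66 y [-0.089 -0.122 -0.989] F [-3.52 -0.7   5.04] T [0.17 0.41 0.15] op 0.153 q [ 0.131  0.539  0.289  1.83  -0.     0.829  1.321]
r 0.1055 along ex -0.0169 q(tool) 3.54 Fpush_ex 2.42 F_hinge-ward -2.65 Fz 5.04
```

Emit:
{"name": "jog_arm", "arguments": {"targets": [[[-0.0001,0,-0.0015,-0.0017,-0.011,0,-1],[-0.0003,0,-0.0031,-0.0033,-0.022,0,-1],[-0.0003,0,-0.0031,-0.0033,-0.022,0,-1]]]}}

```text
time: 9.62
position: [0.4979, -0.2697, 0.1464]
tcp_rot: [-1.508, -0.641, 0.86]
force: [-3.5, -1.1, 6.0]
opening: 0.143
```

```bash
python3 - <<'E'
from h import *
rep()
E
```

```text
9.62 pos [ 0.4979 -0.2697  0.1464] az 54.69 y [-0.086 -0.123 -0.989] F [-3.5  -1.09  6.02] T [0.18 0.45 0.19] op 0.143 q [0.136 0.539 0.284 1.827 0.004 0.827 1.336]
r 0.1055 along ex -0.015 q(tool) 2.51 Fpush_ex 2.22 F_hinge-ward -2.91 Fz 6.02
```

Emit:
{"name": "jog_arm", "arguments": {"targets": [[[-0.0001,0,-0.0015,-0.0017,-0.011,0,-1],[-0.0003,0,-0.0031,-0.0033,-0.022,0,-1],[-0.0003,0,-0.0031,-0.0033,-0.022,0,-1]]]}}

```text
time: 10.0
position: [0.4993, -0.2709, 0.1464]
tcp_rot: [-1.504, -0.655, 0.873]
force: [-3.4, 0.0, 4.7]
opening: 0.148
```

```bash
python3 - <<'E'
from h import *
rep()
E
```

```text
10.0 pos [ 0.4993 -0.2709  0.1464] az 55.7 y [-0.084 -0.125 -0.989] F [-3.42  0.03  4.69] T [0.19 0.43 0.15] op 0.148 q [0.14  0.54  0.279 1.825 0.007 0.826 1.35 ]
r 0.1054 along ex -0.0131 q(tool) 1.5 Fpush_ex 2.84 F_hinge-ward -1.9 Fz 4.69
```

Emit:
{"name": "jog_arm", "arguments": {"targets": [[[-0.0001,0,-0.0015,-0.0017,-0.011,0,-1],[-0.0002,0,-0.0031,-0.0033,-0.022,0,-1],[-0.0002,0,-0.0031,-0.0033,-0.022,0,-1]]]}}

```text
time: 10.38
position: [0.5008, -0.272, 0.1464]
tcp_rot: [-1.501, -0.669, 0.887]
force: [-2.7, -1.4, 5.1]
opening: 0.147
```

```bash
python3 - <<'E'
from h import *
rep()
E
```

```text
10.38 pos [ 0.5008 -0.272   0.1464] az 56.72 y [-0.082 -0.126 -0.989] F [-2.66 -1.43  5.05] T [0.22 0.47 0.16] op 0.147 q [0.144 0.54  0.274 1.823 0.011 0.825 1.364]
r 0.1054 along ex -0.0112 q(tool) 0.48 Fpush_ex 1.44 F_hinge-ward -2.66 Fz 5.05
```

Emit:
{"name": "jog_arm", "arguments": {"targets": [[[-0.0001,0,-0.0015,-0.0017,-0.011,0,-1],[-0.0002,0,-0.0031,-0.0033,-0.022,0,-1],[-0.0002,0,-0.0031,-0.0033,-0.022,0,-1]]]}}

```text
time: 10.75
position: [0.5023, -0.2732, 0.1464]
tcp_rot: [-1.497, -0.683, 0.9]
force: [-3.2, -0.7, 4.6]
opening: 0.147
```

```bash
python3 - <<'E'
from h import *
rep()
E
```

```text
10.75 pos [ 0.5023 -0.2732  0.1464] az 57.73 y [-0.08  -0.127 -0.989] F [-3.21 -0.69  4.57] T [0.15 0.45 0.2 ] op 0.147 q [0.148 0.541 0.269 1.82  0.015 0.823 1.379]
r 0.1054 along ex -0.0093 q(tool) -0.53 Fpush_ex 2.34 F_hinge-ward -2.3 Fz 4.57
```

Emit:
{"name": "jog_arm", "arguments": {"targets": [[[-0.0001,0,-0.0015,-0.0017,-0.011,0,-1],[-0.0002,0,-0.0031,-0.0033,-0.022,0,-1],[-0.0002,0,-0.0031,-0.0033,-0.022,0,-1]]]}}

```text
time: 11.12
position: [0.5038, -0.2743, 0.1464]
tcp_rot: [-1.493, -0.697, 0.914]
force: [-3.9, -0.6, 4.5]
opening: 0.145
```

```bash
python3 - <<'E'
from h import *
rep()
w=snap('top','t7.png')
i=w['frame'][200:310,275:415]; cv2.imwrite('pics/t7z.png',cv2.resize(i[...,::-1],None,fx=5,fy=5,interpolation=cv2.INTER_CUBIC))
w=snap('wrist','w7.png')
E
```

```text
11.12 pos [ 0.5038 -0.2743  0.1464] az 58.73 y [-0.078 -0.129 -0.989] F [-3.95 -0.59  4.49] T [0.1  0.48 0.16] op 0.145 q [0.152 0.542 0.264 1.818 0.019 0.822 1.393]
r 0.1054 along ex -0.0074 q(tool) -1.53 Fpush_ex 3.07 F_hinge-ward -2.56 Fz 4.49
```

View pics/t7z.png

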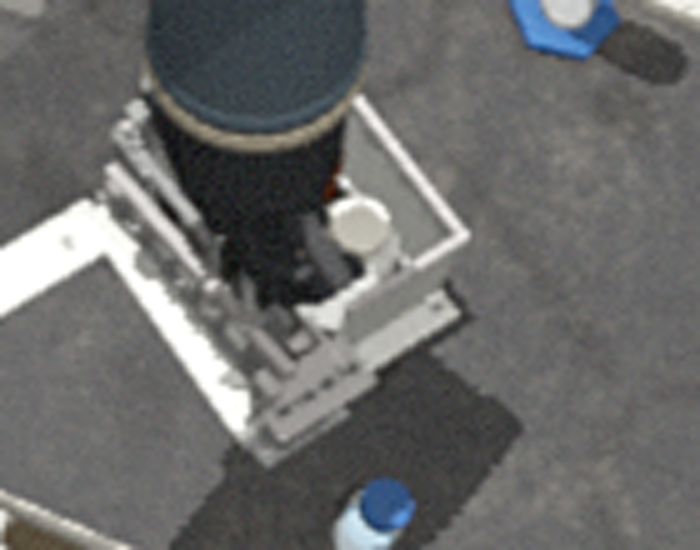

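View pics/w7.png

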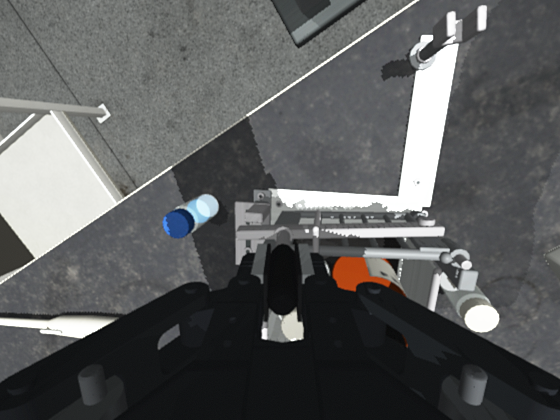

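Emit:
{"name": "jog_arm", "arguments": {"targets": [[[-0.0001,0,-0.0008,-0.0008,-0.0055,0,-1],[-0.0001,0,-0.0015,-0.0017,-0.011,0,-1],[-0.0001,0,-0.0015,-0.0017,-0.011,0,-1]]]}}

```text
time: 11.6
position: [0.5045, -0.2749, 0.1464]
tcp_rot: [-1.491, -0.704, 0.92]
force: [-3.7, -0.9, 4.9]
opening: 0.147
```

```bash
python3 - <<'E'
from h import *
rep()
E
```

```text
11.6 pos [ 0.5045 -0.2749  0.1464] az 59.24 y [-0.077 -0.129 -0.989] F [-3.68 -0.9   4.9 ] T [0.14 0.48 0.12] op 0.147 q [0.154 0.542 0.262 1.817 0.021 0.822 1.4  ]
r 0.1054 along ex -0.0065 q(tool) -2.04 Fpush_ex 2.7 F_hinge-ward -2.66 Fz 4.9
```

Emit:
{"name": "jog_arm", "arguments": {"targets": [[[-0.0001,0,-0.0008,-0.0008,-0.0055,0,-1],[-0.0001,0,-0.0015,-0.0017,-0.011,0,-1],[-0.0001,0,-0.0015,-0.0017,-0.011,0,-1]]]}}

```text
time: 11.98
position: [0.5049, -0.2752, 0.1463]
tcp_rot: [-1.488, -0.711, 0.927]
force: [-3.5, -0.2, 4.5]
opening: 0.15
```

```bash
python3 - <<'E'
from h import *
rep()
E
```

```text
11.97 pos [ 0.5049 -0.2752  0.1463] az 59.73 y [-0.076 -0.13  -0.989] F [-3.47 -0.17  4.48] T [0.33 0.7  0.1 ] op 0.15 q [0.156 0.542 0.259 1.816 0.023 0.821 1.407]
r 0.1054 along ex -0.006 q(tool) -2.53 Fpush_ex 2.91 F_hinge-ward -1.9 Fz 4.48
```

Emit:
{"name": "jog_arm", "arguments": {"targets": [[[-0.0001,0,-0.0008,-0.0008,-0.0055,0,-1],[-0.0001,0,-0.0015,-0.0017,-0.011,0,-1],[-0.0001,0,-0.0015,-0.0017,-0.011,0,-1]]]}}

```text
time: 12.35
position: [0.5053, -0.2755, 0.1463]
tcp_rot: [-1.485, -0.717, 0.934]
force: [-5.7, -0.5, 7.3]
opening: 0.146
```

```bash
python3 - <<'E'
from h import *
rep()
E
```

```text
12.35 pos [ 0.5053 -0.2755  0.1463] az 60.23 y [-0.076 -0.13  -0.989] F [-5.71 -0.51  7.26] T [0.48 0.86 0.02] op 0.146 q [0.158 0.542 0.257 1.815 0.025 0.821 1.414]
r 0.1055 along ex -0.0055 q(tool) -3.03 Fpush_ex 4.7 F_hinge-ward -3.28 Fz 7.26
```

Emit:
{"name": "jog_arm", "arguments": {"targets": [[[-0.0001,0,-0.0015,-0.0017,-0.011,0,-1],[-0.0002,0,-0.0031,-0.0033,-0.022,0,-1],[-0.0002,0,-0.0031,-0.0033,-0.022,0,-1]]]}}

```text
time: 12.72
position: [0.5061, -0.2762, 0.1461]
tcp_rot: [-1.48, -0.73, 0.947]
force: [-8.7, 2.4, 7.9]
opening: 0.148
```

```bash
python3 - <<'E'
from h import *
rep()
E
```

```text
12.72 pos [ 0.5061 -0.2762  0.1461] az 61.22 y [-0.075 -0.131 -0.989] F [-8.66  2.43  7.91] T [ 0.77  1.31 -0.23] op 0.148 q [0.161 0.543 0.252 1.813 0.028 0.821 1.428]
r 0.1056 along ex -0.0045 q(tool) -4.02 Fpush_ex 8.76 F_hinge-ward -2.04 Fz 7.91
```

Emit:
{"name": "jog_arm", "arguments": {"targets": [[[0,0,-0.0008,-0.0008,-0.0055,0,-1],[0,0,-0.0015,-0.0017,-0.011,0,-1],[0,0,-0.0015,-0.0017,-0.011,0,-1]]]}}

```text
time: 13.1
position: [0.5064, -0.2766, 0.146]
tcp_rot: [-1.477, -0.737, 0.954]
force: [-9.5, 3.3, 7.1]
opening: 0.146
```

```bash
python3 - <<'E'
from h import *
rep()
E
```

```text
13.1 pos [ 0.5064 -0.2766  0.146 ] az 61.7 y [-0.075 -0.131 -0.989] F [-9.5   3.27  7.07] T [ 0.96  1.53 -0.29] op 0.146 q [0.163 0.543 0.249 1.813 0.03  0.821 1.435]
r 0.1057 along ex -0.0041 q(tool) -4.5 Fpush_ex 9.92 F_hinge-ward -1.63 Fz 7.07
```

Emit:
{"name": "jog_arm", "arguments": {"targets": [[[0,0,-0.0011,-0.0012,-0.0075,0,-1],[0,0,-0.0022,-0.0023,-0.0155,0,-1],[0,0,-0.0022,-0.0023,-0.0155,0,-1]]]}}

```text
time: 13.48
position: [0.5069, -0.277, 0.146]
tcp_rot: [-1.473, -0.746, 0.964]
force: [-10.6, 3.5, 9.3]
opening: 0.149
```

```bash
python3 - <<'E'
from h import *
rep()
E
```

```text
13.47 pos [ 0.5069 -0.277   0.146 ] az 62.4 y [-0.074 -0.131 -0.989] F [-10.57   3.49   9.34] T [ 1.1   1.87 -0.38] op 0.149 q [0.166 0.543 0.246 1.812 0.033 0.821 1.445]
r 0.1058 along ex -0.0034 q(tool) -5.2 Fpush_ex 10.99 F_hinge-ward -1.8 Fz 9.34
```

```bash
cat >> h.py <<'E'
def lower(ts,t0=.15):
    r=lambda t:(.098*np.cos(t)-.0477*np.sin(t)); h=lambda t:(.098*np.sin(t)+.0477*np.cos(t))
    for t in ts:
        a=r(t)-r(t0); b=h(t0)-h(t)
        print(t,np.round([-(a*np.cos(t0)-b*np.sin(t0))/.6,(a*np.sin(t0)+b*np.cos(t0))/.6,0,0,0,(t-t0)/(np.pi/4)],4).tolist())
E
python3 - <<'E'
from h import *
lower([.12,.1,.08,.06,.05,.02,0,-.02])
E
```

```text
0.12 [-0.0023, 0.0049, 0.0, 0.0, 0.0, -0.0382]
0.1 [-0.0038, 0.0083, 0.0, 0.0, 0.0, -0.0637]
0.08 [-0.0052, 0.0116, 0.0, 0.0, 0.0, -0.0891]
0.06 [-0.0065, 0.015, 0.0, 0.0, 0.0, -0.1146]
0.05 [-0.0071, 0.0167, 0.0, 0.0, 0.0, -0.1273]
0.02 [-0.0089, 0.0218, 0.0, 0.0, 0.0, -0.1655]
0 [-0.01, 0.0253, 0.0, 0.0, 0.0, -0.191]
-0.02 [-0.0111, 0.0288, 0.0, 0.0, 0.0, -0.2165]
```

Emit:
{"name": "jog_arm", "arguments": {"targets": [[[-0.0023,0.0049,0,0,0,-0.038,-1],[-0.0038,0.0083,0,0,0,-0.064,-1],[-0.0052,0.0116,0,0,0,-0.089,-1],[-0.0052,0.0116,0,0,0,-0.089,-1]]]}}

```text
time: 13.98
position: [0.505, -0.2806, 0.1393]
tcp_rot: [-1.437, -0.792, 0.91]
force: [-11.4, 3.4, 7.4]
opening: 0.147
```

```bash
python3 - <<'E'
from h import *
rep();lower([.07,.06,.05,.04,.02,0],.08)
E
```

```text
13.97 pos [ 0.505  -0.2806  0.1393] az 62.36 y [-0.042 -0.069 -0.997] F [-11.4    3.4    7.41] T [ 1.16  1.76 -0.26] op 0.147 q [ 0.249  0.542  0.195  1.818 -0.028  0.801  1.525]
r 0.1098 along ex -0.003 q(tool) -5.16 Fpush_ex 11.68 F_hinge-ward -2.28 Fz 7.41
0.07 [-0.0008, 0.0016, 0.0, 0.0, 0.0, -0.0127]
0.06 [-0.0016, 0.0033, 0.0, 0.0, 0.0, -0.0255]
0.05 [-0.0023, 0.0049, 0.0, 0.0, 0.0, -0.0382]
0.04 [-0.003, 0.0066, 0.0, 0.0, 0.0, -0.0509]
0.02 [-0.0045, 0.0099, 0.0, 0.0, 0.0, -0.0764]
0 [-0.0058, 0.0133, 0.0, 0.0, 0.0, -0.1019]
```

Emit:
{"name": "jog_arm", "arguments": {"targets": [[[-0.0008,0.0016,0,0,0,-0.013,-1],[-0.0016,0.0033,0,0,0,-0.0255,-1],[-0.0023,0.0049,0,0,0,-0.038,-1],[-0.0023,0.0049,0,0,0,-0.038,-1]]]}}

```text
time: 14.48
position: [0.5043, -0.282, 0.1365]
tcp_rot: [-1.422, -0.812, 0.887]
force: [-10.2, 4.6, 8.1]
opening: 0.146
```

```bash
python3 - <<'E'
from h import *
rep();lower([.04,.03,.02,.01,0,-.01],.05)
E
```

```text
14.47 pos [ 0.5043 -0.282   0.1365] az 62.38 y [-0.028 -0.043 -0.999] F [-10.23   4.62   8.13] T [ 1.07  1.77 -0.13] op 0.146 q [ 0.284  0.542  0.174  1.82  -0.054  0.794  1.56 ]
r 0.1114 along ex -0.0029 q(tool) -5.18 Fpush_ex 11.21 F_hinge-ward -0.65 Fz 8.13
0.04 [-0.0008, 0.0016, 0.0, 0.0, 0.0, -0.0127]
0.03 [-0.0016, 0.0033, 0.0, 0.0, 0.0, -0.0255]
0.02 [-0.0023, 0.0049, 0.0, 0.0, 0.0, -0.0382]
0.01 [-0.003, 0.0066, 0.0, 0.0, 0.0, -0.0509]
0 [-0.0038, 0.0083, 0.0, 0.0, 0.0, -0.0637]
-0.01 [-0.0045, 0.0099, 0.0, 0.0, 0.0, -0.0764]
```

Emit:
{"name": "jog_arm", "arguments": {"targets": [[[-0.0008,0.0016,0,0,0,-0.013,-1],[-0.0016,0.0033,0,0,0,-0.0255,-1],[-0.0023,0.0049,0,0,0,-0.038,-1],[-0.003,0.0066,0,0,0,-0.051,-1],[-0.003,0.0066,0,0,0,-0.051,-1]]]}}

```text
time: 15.1
position: [0.5036, -0.2838, 0.1328]
tcp_rot: [-1.401, -0.838, 0.857]
force: [-10.5, 3.3, 8.4]
opening: 0.147
```

```bash
python3 - <<'E'
from h import *
rep()
w=snap('wrist','w8.png')
i=w['frame'][170:300,180:340]; cv2.imwrite('pics/w8z.png',cv2.resize(i[...,::-1],None,fx=4.6,fy=4.6,interpolation=cv2.INTER_CUBIC))
E
```

```text
15.1 pos [ 0.5036 -0.2838  0.1328] az 62.38 y [-0.009 -0.007 -1.   ] F [-10.5    3.28   8.38] T [ 1.05  1.76 -0.08] op 0.147 q [ 0.332  0.544  0.144  1.822 -0.09   0.787  1.608]
r 0.1132 along ex -0.0025 q(tool) -5.18 Fpush_ex 10.82 F_hinge-ward -1.96 Fz 8.38
```

View pics/w8z.png

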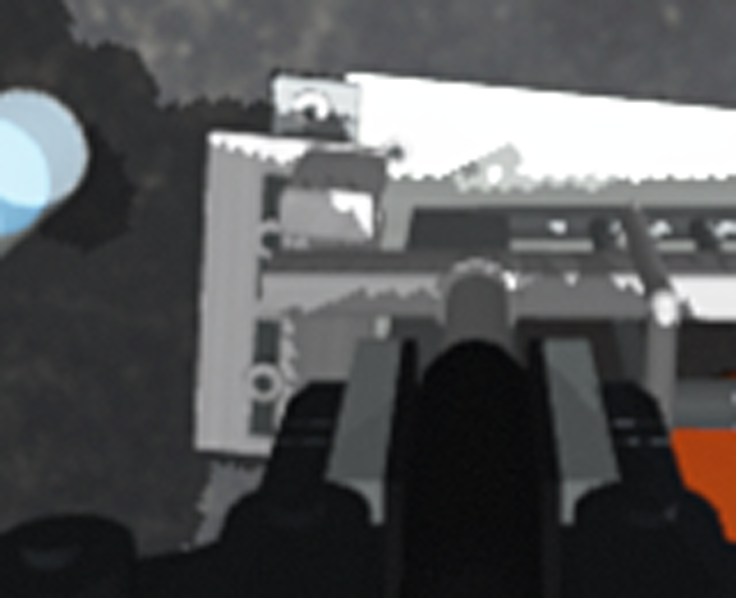

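Emit:
{"name": "jog_arm", "arguments": {"targets": [[[0,0,0.001,0,0.007,0,-1],[0,0,0.002,0,0.015,0,-1],[0,0,0.003,0,0.022,0,-1],[0,0,0.003,0,0.022,0,-1]]]}}

```text
time: 15.65
position: [0.5026, -0.2831, 0.1328]
tcp_rot: [-1.408, -0.826, 0.844]
force: [-9.1, 0.9, 7.4]
opening: 0.145
```

```bash
python3 - <<'E'
from h import *
rep()
E
```

```text
15.65 pos [ 0.5026 -0.2831  0.1328] az 61.42 y [-0.008 -0.008 -1.   ] F [-9.05  0.86  7.36] T [0.79 1.42 0.03] op 0.145 q [ 0.327  0.543  0.149  1.826 -0.093  0.783  1.594]
r 0.1132 along ex -0.0037 q(tool) -4.22 Fpush_ex 8.36 F_hinge-ward -3.57 Fz 7.36
```

Emit:
{"name": "jog_arm", "arguments": {"targets": [[[0,0,0.001,0,0.007,0,-1],[0,0,0.001,0,0.007,0,-0.65],[0,0,0.001,0,0.007,0,-0.5],[0,0,0.001,0,0.007,0,-0.4],[0,0,0.001,0,0.007,0,-0.3],[0,0,0.001,0,0.007,0,-0.3]]]}}

```text
time: 16.4
position: [0.5041, -0.2836, 0.1333]
tcp_rot: [-1.412, -0.825, 0.84]
force: [0.1, -0.1, -0.8]
opening: 0.35
```

```bash
python3 - <<'E'
from h import *
rep()
w=snap('wrist','w9.png')
i=w['frame'][170:300,180:340]; cv2.imwrite('pics/w9z.png',cv2.resize(i[...,::-1],None,fx=4.6,fy=4.6,interpolation=cv2.INTER_CUBIC))
E
```

```text
16.4 pos [ 0.5041 -0.2836  0.1333] az 61.2 y [-0.005 -0.01  -1.   ] F [ 0.11 -0.05 -0.79] T [0.02 0.06 0.01] op 0.35 q [ 0.326  0.542  0.15   1.825 -0.094  0.781  1.59 ]
r 0.1128 along ex -0.0021 q(tool) -4.0 Fpush_ex -0.12 F_hinge-ward 0.0 Fz -0.79
```

View pics/w9z.png

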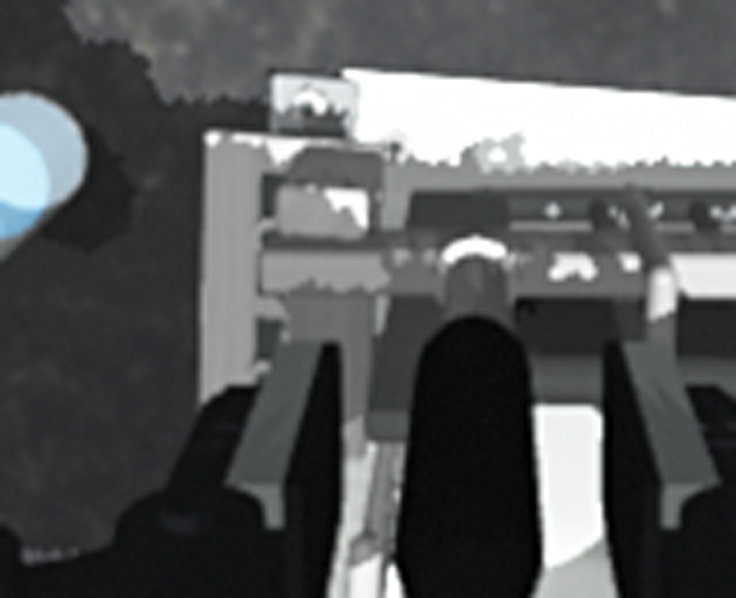

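Emit:
{"name": "jog_arm", "arguments": {"targets": [[[0,-0.03,0,0,0,0,-0.3],[0,-0.08,0,0,0,0,-0.3],[0,-0.15,0,0,0,0,-0.3],[0,-0.22,0,0,0,0,-0.3],[0,-0.22,0,0,0,0,-0.3],[0,-0.22,0,0,0,0,-0.3]]]}}

```text
time: 17.2
position: [0.5044, -0.2821, 0.2649]
tcp_rot: [-1.412, -0.825, 0.84]
force: [-0.3, 0.5, -0.2]
opening: 0.35
```

```bash
python3 - <<'E'
from h import *
rep()
w=snap('wrist','w10.png'); i=w['frame'][140:290,180:400]
cv2.imwrite('pics/w10z.png',cv2.resize(i[...,::-1],None,fx=3.6,fy=3.6,interpolation=cv2.INTER_CUBIC))
w=snap('scene','s10.png'); i=w['frame'][200:350,235:415]
cv2.imwrite('pics/s10z.png',cv2.resize(i[...,::-1],None,fx=4,fy=4,interpolation=cv2.INTER_CUBIC))
E
```

```text
17.2 pos [ 0.5044 -0.2821  0.2649] az 61.2 y [-0.005 -0.01  -1.   ] F [-0.33  0.52 -0.16] T [0.   0.   0.02] op 0.35 q [ 0.302  0.406  0.178  1.656 -0.067  1.086  1.566]
r 0.1114 along ex -0.0027 q(tool) -4.0 Fpush_ex 0.54 F_hinge-ward 0.29 Fz -0.16
```

View pics/w10z.png

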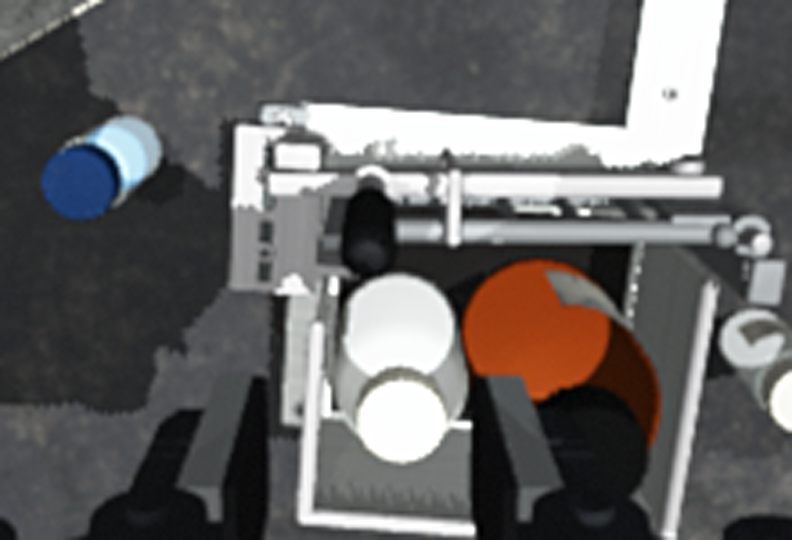

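View pics/s10z.png

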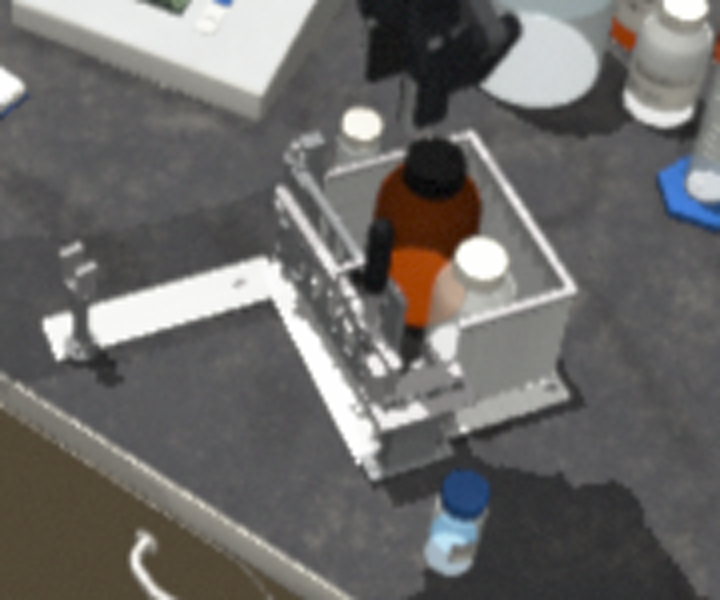

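```bash
python3 - <<'E'
from h import *
q=read_state();s=load('w10');S=load('s10')
W=lambda x,y:(180+(x+.5)/3.6-.5,140+(y+.5)/3.6-.5)
A=lambda x,y:(235+(x+.5)/4-.5,200+(y+.5)/4-.5)
a=wz(s,W(268,184),q,.092);b=wz(s,W(722,186),q,.092); d=(a-b)/np.linalg.norm(a-b)
print('bar',a,b,np.linalg.norm(a-b),'q',57.2-(np.degrees(np.arctan2(d[1],d[0]))+180))
# grip top centre: wrist ray x scene ray
o1,d1=wray(s,W(369,253),q);o2,d2=ray(S,A(379,228))
k=np.linalg.lstsq(np.c_[d1,-d2],o2-o1,rcond=None)[0];print('grip top',o1+k[0]*d1,o2+k[1]*d2)
E
```

```text
bar [ 0.48589799 -0.31000153  0.092     ] [ 0.55302059 -0.18818893  0.092     ] 0.13908181791194762 q -3.9438434781379357
grip top [ 0.50125564 -0.28191411  0.17269112] [ 0.50096717 -0.28161651  0.17258209]
```

```bash
python3 - <<'E'
from h import *
print(robot.sign_off()); 
E
```

```text
the job is handed in; nothing more can be done
None
```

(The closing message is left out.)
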